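# Shift the checkout's belt selector through its H-gate

### The job

Shift the belt selector on the checkout counter into the slot with the green mark: push the lever by its black ball knob out of the slot it stands in and through the H-shaped gate until it is fully home in the green-marked slot, and leave it there. Just push it gently with the fingertips, without gripping it or forcing it against the gate, and leave the goods and other things on the counter where they stand.

Things in the scene. Friction and masses are not known exactly. Their poses are not given: they have to be found in the camera images.
- selector_box: Grey steel control housing fixed to the counter, 200 x 144 mm (220 x 168 mm with flanges), 88 mm high. Origin: on the counter under the centre of the H-gate, 85 mm from the far end; x axis along the legs of the H, away from the robot (housing turned up to 0.45 rad), y left along the crossbar, z up. A red stop mushroom (118 mm high) and two lamps stand at its near end, 89 mm from the centre.
- gate_centre (a point): Centre of the H-shaped slot, on top of the 4 mm bright steel gate plate, 92 mm above the counter. The left and right legs of the H run along the box's x, 60 mm long; only the crossbar in the middle (neutral), along y, joins them. Elsewhere steel tongues block the lever between the legs. The lever pivots both ways about a point 67 mm below this one.
- shift (a joint): Fore-and-aft lean of the lever, rad: 0 = in line with the crossbar (neutral), + = leaning along the box's +x, away from the robot; stops at -0.34 and +0.34 (fully home at a leg's ends). The lever can cross sideways while within about 0.05 of 0. Dry friction (about 2.5 N at the knob), no spring: it stays where it is left.
- select (a joint): Sideways lean of the lever, rad: + = towards the box's +y (left leg); stops at +0.30 (left leg) and -0.30 (right leg); inside a leg it stays within about 0.03 of the stop. Same friction, no spring. At the start the lever stands in the near left slot (shift -0.34 to -0.26, select about +0.29).
- lever_knob (a point): Centre of the lever's black ball knob, 40 mm in diameter, on a 12 mm steel stem; 165 mm from the pivot, so 190 mm above the counter in neutral and about 173 mm at a slot end. From the middle of the gate the knob swings 55 mm fore and aft and 49 mm to each side.
- lever_stem (a point): Point on the lever's stem where it passes through the gate plate, 60 mm from the pivot. Fully home in a slot it lies 19 mm along x and 18 mm along y from the centre of the H.
- mark_green: Green round mark, 25 mm across with a black rim, 2 mm thick, set in the gate plate's top just beyond the end of one slot: the slot wanted. It can be the far left, the far right or the near right slot. Origin: centre of its underside, 92 mm above the counter. Each mark lies 46 mm along the box's x and 22 mm along its y from the centre of the H.
- mark_yellow: Yellow round mark of the same size at the end of another slot.
- mark_blue: Blue round mark of the same size at the end of another slot.
- mark_white: White round mark of the same size at the end of the near left slot, where the lever starts.
- mint_tin: Loose red flat tin with a pale label, 95 x 60 x 22 mm, on the counter left of the selector; origin at the centre of its underside. Leave alone.
- gum_box: Loose green box with yellow patches, 55 x 75 x 45 mm, on the counter right of the selector; origin at the centre of its underside. Leave alone.
- water_bottle: Loose water bottle with blue cap, 72 mm diameter, 220 mm tall, standing on the left belt; origin at the centre of its underside. Leave alone.
- drink_can: Loose drink can, 66 mm diameter, 115 mm tall, standing on the right belt; origin at the centre of its underside. Leave alone.
- biscuit_pack: Loose blue biscuit packet, 60 x 190 x 55 mm, on the right belt; origin at the centre of its underside. Leave alone.
- chocolate_box: Loose brown chocolate box with pale patches, 90 x 70 x 35 mm, on the left belt; origin at the centre of its underside. Leave alone.

How it is judged:
At the end, for the whole second after the job is handed in: the lever stands still in the green-marked slot, its stem within 30.5 mm (seen from above) of the green mark's centre; fully home it is 27 mm, so it may stop about 3 mm short at the gate plate, 9 mm at the knob (horizontal distance between lever_stem and mark_green below 0.0305 m and velocity of joint shift between -0.05 and 0.05 rad/s and velocity of joint select between -0.05 and 0.05 rad/s); the robot touches nothing.
It fails at once if the selector is gripped or forced: more than 36 N between the fingers and the lever or its housing (contact force between the fingers and selector_box above 36 N).
It fails at once if something else on the counter is moved or lifted: it shifts by more than 15 mm (distance of any of mint_tin, gum_box, water_bottle, drink_can, biscuit_pack, chocolate_box from where it was at the start of the episode above 0.015 m).
It also fails if it takes over 64 s, if anything falls off the work surface, if the arm or the gripper's body presses on something with over 40 N, if the wrist force passes 120 N, or if a joint passes its speed limit or range.

### The arm

A 6-joint arm with a two-finger parallel gripper is mounted at the origin on the work surface. World frame = base frame: x ahead of the robot, y to its left, z up, the work surface at z = 0. Lengths are in m, angles in rad, forces in N, time in s.
With the tool pointing down it reaches from about 0.25 to 0.725 m from the base axis. Payload 9.7 kg.
Tool frame: the origin (TCP) lies midway between the tips of the shut fingers; the grasp point (between the pads) lies hold_point_z behind it (hold_point_z is the distance from the TCP to the grasp point, in m); z points along the fingers, y is the line along which they close (so a half turn about z gives the same grasp; the last joint's range is limited). The gripper opens to 85 mm and grips with 20 to 120 N. Pads are 22 mm wide; open, the fingers measure 114 mm over their backs; the gripper's body (76 mm by 85 mm) begins 54 mm behind the grasp point. The pads swing forward as they close: fully open they stand 13 mm farther back than shut.
Start: joints at [1.237, 0.087, 0.176, 1.66, 0, 1.571], TCP at [0.18, 0.52, 0.231] pointing down, gripper open.
Joint ranges: [-3.13, 3.13], [-0.85, 1.81], [-1.15, 1.24], [-2.2, 2.28], [-1.44, 1.52], [-3.14, 3.14]. Speed limits (rad/s): [2.22, 2.22, 2.57, 3.14, 3.14, 3.14].

### API

Orientations are given as a unit quaternion [x, y, z, w].
In Python, from plant import read_state, get_image, finish_job, hold_point_z gives the robot as it stands.
- The arm moves only by the tool apply_moves, never from a script. Its argument "series" is a list of rows, each an object of numbers: "x", "y", "z": the shift along the world's x, y, z in mm; "ax", "ay", "az": the turn, a rotation vector about the world's x, y, z in degrees; "grip": the closure, from 0 (fully open) to 1 (shut). A call has 1 to 8 rows; each row shifts and turns the commanded pose from where the row before left it; what a row does not reach is not made up. A row lasts 1/12 s, in which the tool goes at most 41.7 mm and 7.16 degrees, less where a joint would pass 70% of its speed; a pose out of reach is approached as far as the arm can. A call with a gripper value outside its range is refused whole. The fingers move at their own pace and stop on an object; "force" is the grip in N (left out, the last holds). Time passes only in rows, so rows that do not move let the fingers close. It gives the time, the measured TCP pose, the force, the opening and the grip force at its end, in the units of the state.
- read_state(): the state, without advancing time (a new reading comes with each control period).
- get_image(name): name is "scene" or "top"; returns a dict with "pixels" (420x560x3 uint8, blue, green, red), "fx", "fy", "cx", "cy" (pixels), "D" ([k1, k2, p1, p2, k3] as OpenCV has them; the pictures are not rectified), "R" (3x3) and "t" (3): a world point X has camera coordinates R X + t. Camera axes: x right, y down, z forward; pixel columns grow to the right and rows downward; lengths in m; the calibration is good to about 2 mm. A picture is of the moment at which its call begins. There is no depth.
- finish_job(): hands the job in; it is judged then, once.
The state is a dict: "time_s": time; "joint_positions": joint angles; "qd": joint speeds; "joint_efforts": joint torques, N m; "eef_pos": TCP position; "eef_rot": TCP orientation; "wrist_force": force on the tool from outside, world axes, zero at the start; "ft_torque": the same for the moment, N m; "width": finger opening in m; "grip_force": force on a finger pad.
Only numpy, scipy, OpenCV 4.12 (cv2) and the standard library are available. Lean on these libraries where they do the work, as an engineer would, in place of code of your own. Each camera call takes 0.05 s, during which the arm holds its last target. There are 200 camera calls.

## Working session

There is one attempt and no reset: what is moved stays moved. The work goes in short steps, Python scripts to look and compute and a tool call to move; the robot and the scene stay as the last step left them, time stands still between calls to the robot, and variables do not carry over. Pictures are saved under pics/ and viewed, at most 10 in all, crops included, and the job is handed in when it is done.

Besides the shell and the picture viewer there is one more tool, called after ">>>" by a JSON object that holds its "name" and its "arguments", one argument or row to a line. apply_moves: Moves the arm, as the interface text tells. Its arguments: {"type":"object","properties":{"series":{"type":"array"},"force":{"type":"number"}},"required":["series"]}

```bash
mkdir -p pics; cat > h.py <<'E'
import numpy as np, cv2
from plant import read_state, get_image, finish_job, hold_point_z
def cast(im,uv,z):
    K=np.array([[im["fx"],0,im["cx"]],[0,im["fy"],im["cy"]],[0,0,1.]])
    p=cv2.undistortPoints(np.array([[uv]],float),K,np.array(im["D"],float))[0,0]
    R=np.array(im["R"]);t=np.array(im["t"]);c=-R.T@t;d=R.T@np.array([p[0],p[1],1])
    return c+d*(z-c[2])/d[2]
def ray(im,uv):
    a=cast(im,uv,0.);c=-np.array(im["R"]).T@np.array(im["t"]);return c,(a-c)/np.linalg.norm(a-c)
E
python3 - <<'E'
from h import *
for n in("scene","top"):
    im=get_image(n);cv2.imwrite(f"pics/{n}0.png",im["pixels"]);print(n,-np.array(im["R"]).T@np.array(im["t"]))
s=read_state();print(s,hold_point_z)
E
```

```text
scene [1.21551952 0.51267668 1.25405949]
top [0.3461974  0.00996762 1.36417218]
{'time_s': 0.1, 'joint_positions': array([ 1.23699810e+00,  8.73943623e-02,  1.75226964e-01,  1.65976590e+00,
       -9.29107909e-06,  1.57078713e+00]), 'qd': array([ 0.00181664, -0.00142911,  0.00199471, -0.00136479, -0.00121089,
       -0.00011133]), 'joint_efforts': array([ 1.54481280e-03, -5.21563268e+01,  4.65653300e+01,  1.60892220e-02,
        6.58601493e-05, -1.47609818e-06]), 'eef_pos': array([0.18013992, 0.51946506, 0.23066681]), 'eef_rot': array([ 1.66120791e-01,  9.86105248e-01, -5.61355916e-04, -8.98611778e-05]), 'wrist_force': array([-0.99194235,  1.14111002,  0.05885275]), 'ft_torque': array([-0.00704248, -0.02259308,  0.03689369]), 'grip_force': 0.0, 'width': 0.08540337816506655} 0.0187
```

View pics/scene0.png

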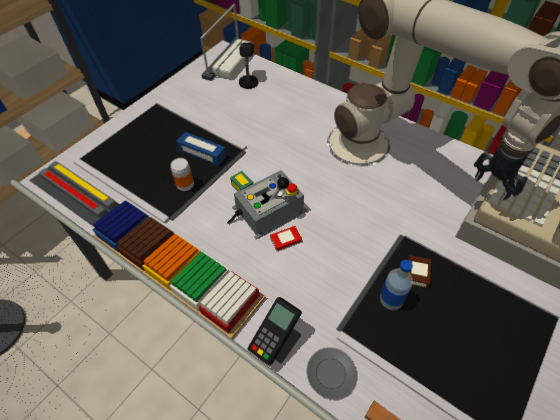

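View pics/top0.png

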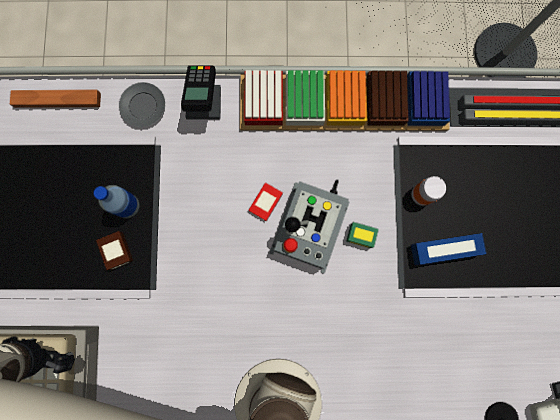

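The top view shows green at (312,200), the far left slot. Yellow is at (327,205), blue at (316,238), white at (300,232), and the knob at (292,224). The lever only has to go straight along the left leg. Next I measure these points.

```bash
cat > m.py <<'E'
from h import *
def blob(hsv,lo,hi,box):
    m=np.zeros(hsv.shape[:2],np.uint8);x0,y0,x1,y1=box
    m[y0:y1,x0:x1]=cv2.inRange(hsv,lo,hi)[y0:y1,x0:x1]
    n,l,s,c=cv2.connectedComponentsWithStats(m)
    if n<2:return None,0
    i=1+np.argmax(s[1:,4]);return c[i],s[i,4]
def knob():
    r=[]
    for n,b in(("top",(270,185,335,245)),("scene",(240,165,305,215))):
        im=get_image(n);g=cv2.cvtColor(im["pixels"],cv2.COLOR_BGR2HSV)
        r.append((im,)+blob(g,(0,0,0),(180,255,45),b))
    return r
E
python3 - <<'E'
from m import *
im=get_image("top");g=cv2.cvtColor(im["pixels"],cv2.COLOR_BGR2HSV)
P={}
for n,lo,hi,b in(("green",(45,90,60),(80,255,255),(300,190,322,212)),("yellow",(20,100,90),(35,255,255),(318,196,336,214)),("blue",(105,100,80),(130,255,255),(305,228,326,248)),("white",(0,0,215),(180,40,255),(292,225,308,240)),("red",(0,150,80),(8,255,255),(278,235,302,255)),("tin",(0,150,80),(8,255,255),(245,180,285,222)),("gum",(45,90,40),(80,255,255),(342,218,382,252))):
    c,a=blob(g,lo,hi,b);P[n]=cast(im,c,{"red":.118,"tin":.022,"gum":.045}.get(n,.094)) if a else None;print(n,c,a,P[n])
c=(P["green"]+P["blue"])/2;d=P["green"]-P["blue"];y=P["yellow"]
print("centre",c,"diag",np.linalg.norm(d[:2]),"exp",2*np.hypot(.046,.022))
yaw=np.arctan2(d[1],d[0])-np.arctan2(.044,.092);e=P["green"]-y;print("yaw",yaw,"yaw2",np.arctan2(-e[0],e[1]),np.linalg.norm(e[:2]))
for im,c,a in knob():print("knob",c,a,cast(im,c,.173))
for n,(x,y,w,h) in {"top":(260,165,130,120),"scene":(215,150,110,100)}.items():
    p=get_image(n)["pixels"][y:y+h,x:x+w];cv2.imwrite(f"pics/c_{n}.png",cv2.resize(p,None,fx=5,fy=5,interpolation=cv2.INTER_CUBIC))
E
```

```text
green [311.45454545 199.83636364] 55 [ 0.55063227 -0.09196756  0.094     ]
yellow [326.64912281 205.45614035] 57 [ 0.53518467 -0.13293576  0.094     ]
blue [315.5        237.37037037] 54 [ 0.4488094  -0.10152274  0.094     ]
white [300.15384615 231.51282051] 39 [ 0.46465548 -0.06052877  0.094     ]
red [290.4137931  244.51034483] 145 [ 0.42831507 -0.03334226  0.118     ]
tin [265.22716049 201.69135802] 405 [0.55702939 0.03447729 0.022     ]
gum [362.02422145 234.74048443] 289 [ 0.45971635 -0.23598715  0.045     ]
centre [ 0.49972083 -0.09674515  0.094     ] diag 0.10227021876637825 exp 0.1019803902718557
yaw -0.35253832665427326 yaw2 -0.36057809064929053 0.043783809613998755
knob [314.4765625  217.95703125] 256 [ 0.49154973 -0.09267808  0.173     ]
knob [282.57142857 182.67857143] 112 [ 0.47474029 -0.03913449  0.173     ]
```

View pics/c_top.png

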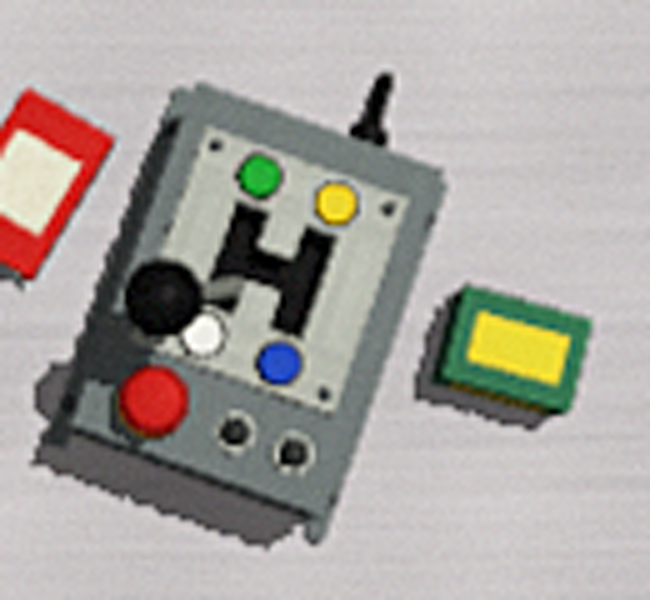

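The marks check out: the diagonal is 102.3 mm against 102.0 expected, the box centre is (0.4995, -0.0967) and its yaw is -0.357. The tool's x axis already lies within about 1.5° of the leg direction. I move to a point behind the knob with the fingers shut.

>>> {"name": "apply_moves", "arguments": {
  "series": [
    {"z": 5, "x": 15, "y": -33, "grip": 1},
    {"x": 15, "y": -33, "grip": 1},
    {"x": 15, "y": -33, "grip": 1},
    {"x": 15, "y": -33, "grip": 1},
    {"x": 15, "y": -33, "grip": 1},
    {"x": 15, "y": -33, "grip": 1},
    {"x": 15, "y": -33, "grip": 1},
    {"x": 15, "y": -33, "grip": 1}
  ],
  "force": 20
}}

```text
schema error: expected keys x, y, z, ax, ay, az, grip
```

>>> {"name": "apply_moves", "arguments": {
  "series": [
    {"x": 14, "y": -33, "grip": 1},
    {"x": 14, "y": -33, "grip": 1},
    {"x": 14, "y": -33, "grip": 1},
    {"x": 14, "y": -33, "grip": 1},
    {"x": 14, "y": -33, "grip": 1},
    {"x": 14, "y": -33, "grip": 1},
    {"x": 14, "y": -33, "grip": 1},
    {"grip": 1}
  ]
}}

```text
schema error: expected keys x, y, z, ax, ay, az, grip
```

```bash
python3 - <<'E'
from m import *
from scipy.spatial.transform import Rotation as Ro
a,b=get_image("top"),get_image("scene");cv2.imwrite("pics/s1.png",cv2.resize(b["pixels"][110:260,180:380],None,fx=4,fy=4))
(c1,d1),(c2,d2)=ray(a,(292.6,224.6)),ray(b,(282.6,182.7))
s=np.linalg.lstsq(np.c_[d1,-d2],c2-c1,rcond=None)[0];p,q=c1+d1*s[0],c2+d2*s[1];print("knob",(p+q)/2,"gap",p-q)
K=(p+q)/2-[.4995,-.0967,0];u=-.357;print("local",K[0]*np.cos(u)+K[1]*np.sin(u),-K[0]*np.sin(u)+K[1]*np.cos(u))
s=read_state();print(s["eef_pos"],Ro.from_quat(s["eef_rot"]).as_matrix(),s["width"],s["wrist_force"],s["time_s"])
E
```

```text
knob [ 0.47508243 -0.03785685  0.17394903] gap [-0.00074595  0.00125711 -0.00013038]
local -0.043441648896993396 0.04659996609313985
[0.18018417 0.51962005 0.2312196 ] [[-9.44828839e-01  3.27564444e-01 -2.99281983e-05]
 [ 3.27564445e-01  9.44828829e-01 -1.33250866e-04]
 [-1.53712212e-05 -1.35702674e-04 -9.99999991e-01]] 0.08550129502101177 [0.54288835 1.0553223  0.17394062] 0.45
```

View pics/s1.png

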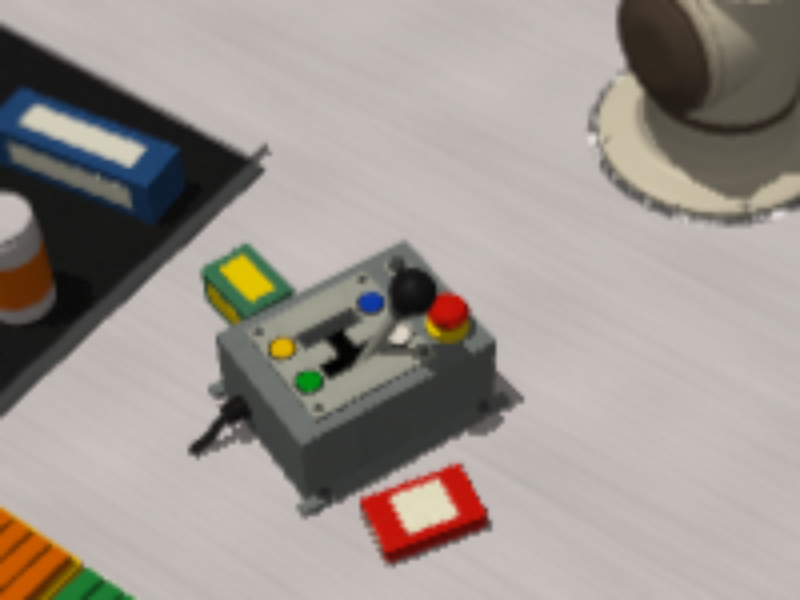

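The crop shows the knob at (412,290), which is scene pixel (283,182.5). It triangulates to (0.475, -0.038, 0.174), which fits the given geometry. The moves were refused because every row needs all the keys, so I resend them complete.

>>> {"name": "apply_moves", "arguments": {
  "series": [
    {"x": 15, "y": -33, "z": 5, "ax": 0, "ay": 0, "az": 0, "grip": 1},
    {"x": 15, "y": -33, "z": 0, "ax": 0, "ay": 0, "az": 0, "grip": 1},
    {"x": 15, "y": -33, "z": 0, "ax": 0, "ay": 0, "az": 0, "grip": 1},
    {"x": 15, "y": -33, "z": 0, "ax": 0, "ay": 0, "az": 0, "grip": 1},
    {"x": 15, "y": -33, "z": 0, "ax": 0, "ay": 0, "az": 0, "grip": 1},
    {"x": 15, "y": -33, "z": 0, "ax": 0, "ay": 0, "az": 0, "grip": 1},
    {"x": 15, "y": -33, "z": 0, "ax": 0, "ay": 0, "az": 0, "grip": 1},
    {"x": 15, "y": -33, "z": 0, "ax": 0, "ay": 0, "az": 0, "grip": 1}
  ],
  "force": 20
}}

```text
time_s: 1.12
eef_pos: [0.3004, 0.2541, 0.2365]
eef_rot: [0.166, 0.986, 0.0, 0.0]
wrist_force: [1.0, 0.1, -0.0]
width: -0.0001
grip_force: 0.0
```

>>> {"name": "apply_moves", "arguments": {
  "series": [
    {"x": 14, "y": -33, "z": 0, "ax": 0, "ay": 0, "az": 0, "grip": 1},
    {"x": 14, "y": -33, "z": 0, "ax": 0, "ay": 0, "az": 0, "grip": 1},
    {"x": 14, "y": -33, "z": 0, "ax": 0, "ay": 0, "az": 0, "grip": 1},
    {"x": 14, "y": -33, "z": 0, "ax": 0, "ay": 0, "az": 0, "grip": 1},
    {"x": 14, "y": -33, "z": 0, "ax": 0, "ay": 0, "az": 0, "grip": 1},
    {"x": 14, "y": -33, "z": 0, "ax": 0, "ay": 0, "az": 0, "grip": 1},
    {"x": 14, "y": -33, "z": 0, "ax": 0, "ay": 0, "az": 0, "grip": 1},
    {"x": 0, "y": 0, "z": 0, "ax": 0, "ay": 0, "az": 0, "grip": 1}
  ]
}}

```text
time_s: 1.78
eef_pos: [0.3996, 0.0201, 0.236]
eef_rot: [0.169, 0.986, -0.001, 0.0]
wrist_force: [0.5, -0.3, 0.3]
width: 0.0001
grip_force: 0.0
```

>>> {"name": "apply_moves", "arguments": {
  "series": [
    {"x": 8, "y": -18, "z": 0, "ax": 0, "ay": 0, "az": -1.4, "grip": 1},
    {"x": 7, "y": -17, "z": 0, "ax": 0, "ay": 0, "az": 0, "grip": 1},
    {"x": 0, "y": 0, "z": -25, "ax": 0, "ay": 0, "az": 0, "grip": 1},
    {"x": 0, "y": 0, "z": -25, "ax": 0, "ay": 0, "az": 0, "grip": 1},
    {"x": 0, "y": 0, "z": -24, "ax": 0, "ay": 0, "az": 0, "grip": 1},
    {"x": 0, "y": 0, "z": 0, "ax": 0, "ay": 0, "az": 0, "grip": 1}
  ]
}}

```text
time_s: 2.28
eef_pos: [0.4113, -0.0103, 0.1582]
eef_rot: [0.178, 0.984, -0.0, -0.003]
wrist_force: [-0.2, 1.0, -0.2]
width: -0.0002
grip_force: 0.0
```

```bash
python3 - <<'E'
from h import *
b=get_image("scene");cv2.imwrite("pics/s2.png",cv2.resize(b["pixels"][110:260,200:350],None,fx=4,fy=4))
p=read_state()["eef_pos"];K=p-[.4995,-.0967,0];u=-.357;print(p,"local",K[0]*np.cos(u)+K[1]*np.sin(u),-K[0]*np.sin(u)+K[1]*np.cos(u))
E
```

```text
[ 0.41199715 -0.01020797  0.16077801] local -0.11221168089250382 0.05045947343883029
```

View pics/s2.png

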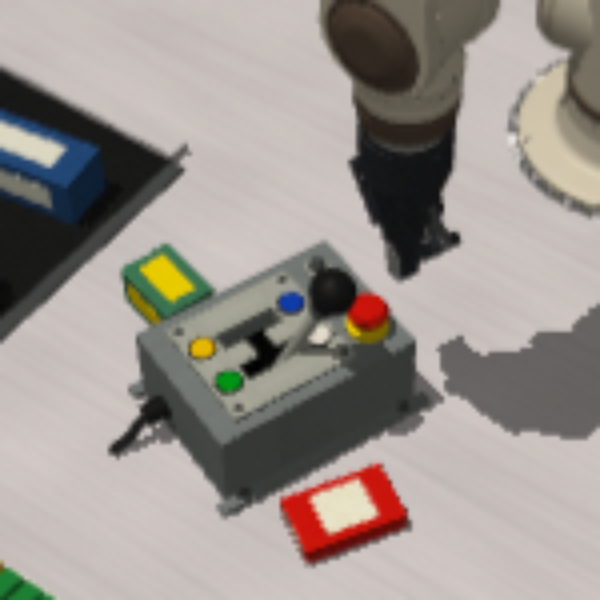

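The fingertip, at (400,270) in the crop, stands behind and in line with the knob at (332,292), clear of the mushroom. I approach and then push along the leg in steps.

>>> {"name": "apply_moves", "arguments": {
  "series": [
    {"x": 10, "y": -5, "z": 0, "ax": 0, "ay": 0, "az": 0, "grip": 1},
    {"x": 10, "y": -5, "z": 0, "ax": 0, "ay": 0, "az": 0, "grip": 1},
    {"x": 8, "y": -4, "z": 0, "ax": 0, "ay": 0, "az": 0, "grip": 1},
    {"x": 3.7, "y": -1.4, "z": 0, "ax": 0, "ay": 0, "az": 0, "grip": 1},
    {"x": 3.7, "y": -1.4, "z": 0, "ax": 0, "ay": 0, "az": 0, "grip": 1},
    {"x": 3.7, "y": -1.4, "z": 0, "ax": 0, "ay": 0, "az": 0, "grip": 1},
    {"x": 3.7, "y": -1.4, "z": 0, "ax": 0, "ay": 0, "az": 0, "grip": 1},
    {"x": 0, "y": 0, "z": 0, "ax": 0, "ay": 0, "az": 0, "grip": 1}
  ]
}}

```text
time_s: 3.0
eef_pos: [0.4564, -0.0301, 0.1623]
eef_rot: [0.178, 0.984, -0.0, -0.0]
wrist_force: [-3.2, 1.7, 1.1]
width: 0.0003
grip_force: 1.3
```

```bash
cat > st.py <<'E'
from h import *
s=read_state();p=s["eef_pos"];K=p-[.4995,-.0967,0];u=-.357
print(p,"local",K[0]*np.cos(u)+K[1]*np.sin(u),-K[0]*np.sin(u)+K[1]*np.cos(u),s["wrist_force"],s["time_s"])
E
python3 st.py
```

```text
[ 0.45643549 -0.03008092  0.16228124] local -0.06363029997728109 0.0473691734385568 [-3.19024174  1.67250768  1.1460662 ] 3.0
```

Contact is made at about 3.5 N, which matches the friction. I keep pushing.

>>> {"name": "apply_moves", "arguments": {
  "series": [
    {"x": 4.7, "y": -1.7, "z": 0, "ax": 0, "ay": 0, "az": 0, "grip": 1},
    {"x": 4.7, "y": -1.7, "z": 0, "ax": 0, "ay": 0, "az": 0, "grip": 1},
    {"x": 4.7, "y": -1.7, "z": 0, "ax": 0, "ay": 0, "az": 0, "grip": 1},
    {"x": 4.7, "y": -1.7, "z": 0, "ax": 0, "ay": 0, "az": 0, "grip": 1},
    {"x": 4.7, "y": -1.7, "z": 0, "ax": 0, "ay": 0, "az": 0, "grip": 1},
    {"x": 4.7, "y": -1.7, "z": 0, "ax": 0, "ay": 0, "az": 0, "grip": 1},
    {"x": 4.7, "y": -1.7, "z": 0, "ax": 0, "ay": 0, "az": 0, "grip": 1},
    {"x": 0, "y": 0, "z": 0, "ax": 0, "ay": 0, "az": 0, "grip": 1}
  ]
}}

```text
time_s: 3.67
eef_pos: [0.4898, -0.0422, 0.162]
eef_rot: [0.178, 0.984, -0.0, 0.0]
wrist_force: [-0.8, 1.0, 2.7]
width: -0.0002
grip_force: 0.8
```

```bash
python3 st.py; python3 - <<'E'
from h import *
b=get_image("scene");cv2.imwrite("pics/s3.png",cv2.resize(b["pixels"][110:260,200:350],None,fx=4,fy=4))
E
```

```text
[ 0.48976335 -0.04223979  0.1620285 ] local -0.028154681791850114 0.04762385031456444 [-0.84966037  0.95007791  2.66768648] 3.6667
```

View pics/s3.png

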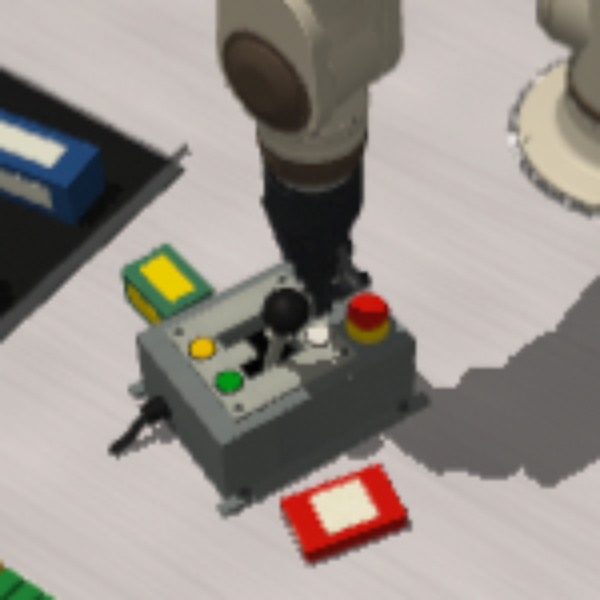

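The knob is at crop (287,310), near neutral, with its stem still in the left leg. I carry on into the far half.

```bash
python3 - <<'E'
from m import *
b=get_image("scene");p=cast(b,(271.7,187.5),.184);K=p-[.4995,-.0967,0];u=-.357;print(p,"local",K[0]*np.cos(u)+K[1]*np.sin(u),-K[0]*np.sin(u)+K[1]*np.cos(u))
E
```

```text
[ 0.51940598 -0.05012028  0.184     ] local 0.0023729164424159815 0.05059929003925973
```

>>> {"name": "apply_moves", "arguments": {
  "series": [
    {"x": 4.7, "y": -1.7, "z": 0, "ax": 0, "ay": 0, "az": 0, "grip": 1},
    {"x": 4.7, "y": -1.7, "z": 0, "ax": 0, "ay": 0, "az": 0, "grip": 1},
    {"x": 4.7, "y": -1.7, "z": 0, "ax": 0, "ay": 0, "az": 0, "grip": 1},
    {"x": 4.7, "y": -1.7, "z": 0, "ax": 0, "ay": 0, "az": 0, "grip": 1},
    {"x": 4.7, "y": -1.7, "z": 0, "ax": 0, "ay": 0, "az": 0, "grip": 1},
    {"x": 4.7, "y": -1.7, "z": 0, "ax": 0, "ay": 0, "az": 0, "grip": 1},
    {"x": 4.7, "y": -1.7, "z": 0, "ax": 0, "ay": 0, "az": 0, "grip": 1},
    {"x": 0, "y": 0, "z": 0, "ax": 0, "ay": 0, "az": 0, "grip": 1}
  ]
}}

```text
time_s: 4.43
eef_pos: [0.5225, -0.0541, 0.1617]
eef_rot: [0.178, 0.984, -0.0, -0.0]
wrist_force: [-1.8, -0.2, -1.3]
width: -0.0001
grip_force: 0.7
```

```bash
python3 st.py
```

```text
[ 0.52245358 -0.05410558  0.16170699] local 0.006621088996534925 0.04793029409025382 [-1.7833807  -0.21028746 -1.31283479] 4.4333
```

>>> {"name": "apply_moves", "arguments": {
  "series": [
    {"x": 2, "y": -0.7, "z": 0, "ax": 0, "ay": 0, "az": 0, "grip": 1},
    {"x": 2, "y": -0.7, "z": 0, "ax": 0, "ay": 0, "az": 0, "grip": 1},
    {"x": 2, "y": -0.7, "z": 0, "ax": 0, "ay": 0, "az": 0, "grip": 1},
    {"x": 2, "y": -0.7, "z": 0, "ax": 0, "ay": 0, "az": 0, "grip": 1},
    {"x": 2, "y": -0.7, "z": 0, "ax": 0, "ay": 0, "az": 0, "grip": 1},
    {"x": 2, "y": -0.7, "z": 0, "ax": 0, "ay": 0, "az": 0, "grip": 1},
    {"x": 0, "y": 0, "z": 0, "ax": 0, "ay": 0, "az": 0, "grip": 1}
  ]
}}

```text
time_s: 5.02
eef_pos: [0.5342, -0.058, 0.1622]
eef_rot: [0.178, 0.984, 0.0, 0.0]
wrist_force: [-2.1, 0.6, -1.2]
width: -0.0001
grip_force: 1.0
```

>>> {"name": "apply_moves", "arguments": {
  "series": [
    {"x": 1, "y": -0.4, "z": 0, "ax": 0, "ay": 0, "az": 0, "grip": 1},
    {"x": 0, "y": 0, "z": 0, "ax": 0, "ay": 0, "az": 0, "grip": 1}
  ]
}}

```text
time_s: 5.18
eef_pos: [0.5349, -0.0584, 0.1623]
eef_rot: [0.178, 0.984, 0.0, 0.0]
wrist_force: [-1.5, 1.0, -1.7]
width: -0.0001
grip_force: 1.1
```

```bash
python3 st.py; python3 - <<'E'
from h import *
b=get_image("scene");cv2.imwrite("pics/s4.png",cv2.resize(b["pixels"][150:250,210:310],None,fx=6,fy=6))
E
```

```text
[ 0.53490273 -0.05836617  0.16228997] local 0.019774239426989616 0.04828887796997487 [-1.5288135   1.04531082 -1.66659909] 5.1833
```

View pics/s4.png

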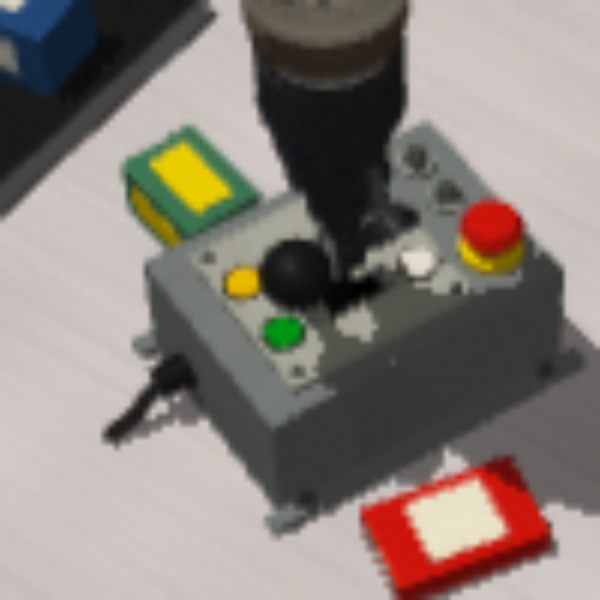

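The knob at crop (296,273) is close behind the green mark, and the force is still only friction. I nudge it on until the stop is felt.

>>> {"name": "apply_moves", "arguments": {
  "series": [
    {"x": 1, "y": -0.35, "z": 0, "ax": 0, "ay": 0, "az": 0, "grip": 1},
    {"x": 1, "y": -0.35, "z": 0, "ax": 0, "ay": 0, "az": 0, "grip": 1},
    {"x": 0, "y": 0, "z": 0, "ax": 0, "ay": 0, "az": 0, "grip": 1}
  ]
}}

```text
time_s: 5.48
eef_pos: [0.5369, -0.0591, 0.1623]
eef_rot: [0.178, 0.984, 0.0, 0.0]
wrist_force: [-2.2, 0.9, -0.9]
width: -0.0001
grip_force: 1.1
```

>>> {"name": "apply_moves", "arguments": {
  "series": [
    {"x": 1, "y": -0.35, "z": 0, "ax": 0, "ay": 0, "az": 0, "grip": 1},
    {"x": 0, "y": 0, "z": 0, "ax": 0, "ay": 0, "az": 0, "grip": 1}
  ]
}}

```text
time_s: 5.65
eef_pos: [0.5379, -0.0594, 0.1623]
eef_rot: [0.178, 0.984, 0.0, 0.0]
wrist_force: [-3.0, 0.4, -1.7]
width: 0.0001
grip_force: 1.2
```

```bash
python3 st.py; python3 - <<'E'
from m import *
b=get_image("scene");g=cv2.cvtColor(b["pixels"],cv2.COLOR_BGR2HSV);m=cv2.inRange(g,(0,0,0),(180,255,45))
ys,xs=np.nonzero(m[185:210,243:275]);print(xs.min()+243)
for c in((259.3,195.5),):
    p=cast(b,c,.174);K=p-[.4995,-.0967,0];u=-.357;print(p,"before nudge local",K[0]*np.cos(u)+K[1]*np.sin(u),-K[0]*np.sin(u)+K[1]*np.cos(u))
E
```

```text
[ 0.53791784 -0.05944234  0.16228693] local 0.022975327404366766 0.04833422946345155 [-2.95482304  0.35303386 -1.68884127] 5.65
253
[ 0.56310092 -0.06774771  0.174     ] before nudge local 0.04947303807250175 0.04935312952236677
```

>>> {"name": "apply_moves", "arguments": {
  "series": [
    {"x": 1, "y": -0.35, "z": 0, "ax": 0, "ay": 0, "az": 0, "grip": 1},
    {"x": 0, "y": 0, "z": 0, "ax": 0, "ay": 0, "az": 0, "grip": 1}
  ]
}}

```text
time_s: 5.87
eef_pos: [0.5387, -0.0597, 0.1622]
eef_rot: [0.178, 0.984, 0.0, -0.0]
wrist_force: [-3.4, 1.1, -1.6]
width: 0.0001
grip_force: 1.7
```

>>> {"name": "apply_moves", "arguments": {
  "series": [
    {"x": 1, "y": -0.35, "z": 0, "ax": 0, "ay": 0, "az": 0, "grip": 1},
    {"x": 0, "y": 0, "z": 0, "ax": 0, "ay": 0, "az": 0, "grip": 1}
  ]
}}

```text
time_s: 6.03
eef_pos: [0.5395, -0.06, 0.162]
eef_rot: [0.178, 0.984, 0.0, -0.0]
wrist_force: [-4.5, 1.4, -0.4]
width: -0.0
grip_force: 2.5
```

>>> {"name": "apply_moves", "arguments": {
  "series": [
    {"x": 1, "y": -0.35, "z": 0, "ax": 0, "ay": 0, "az": 0, "grip": 1},
    {"x": 0, "y": 0, "z": 0, "ax": 0, "ay": 0, "az": 0, "grip": 1}
  ]
}}

```text
time_s: 6.2
eef_pos: [0.5402, -0.0603, 0.1619]
eef_rot: [0.178, 0.984, 0.0, -0.001]
wrist_force: [-6.2, 1.2, -2.0]
width: -0.0002
grip_force: 3.3
```

>>> {"name": "apply_moves", "arguments": {
  "series": [
    {"x": 0.5, "y": -0.2, "z": 0, "ax": 0, "ay": 0, "az": 0, "grip": 1},
    {"x": 0, "y": 0, "z": 0, "ax": 0, "ay": 0, "az": 0, "grip": 1}
  ]
}}

```text
time_s: 6.37
eef_pos: [0.5406, -0.0605, 0.1618]
eef_rot: [0.178, 0.984, 0.0, -0.001]
wrist_force: [-6.3, 2.3, -2.6]
width: 0.0004
grip_force: 3.6
```

The force rises to 6.7 N while the finger lags, so the lever is at its stop. I back straight off and then up.

>>> {"name": "apply_moves", "arguments": {
  "series": [
    {"x": -4.7, "y": 1.7, "z": 0, "ax": 0, "ay": 0, "az": 0, "grip": 1},
    {"x": -9.4, "y": 3.5, "z": 0, "ax": 0, "ay": 0, "az": 0, "grip": 1},
    {"x": -14, "y": 5.2, "z": 0, "ax": 0, "ay": 0, "az": 0, "grip": 1},
    {"x": -19, "y": 7, "z": 0, "ax": 0, "ay": 0, "az": 0, "grip": 1},
    {"x": -19, "y": 7, "z": 20, "ax": 0, "ay": 0, "az": 0, "grip": 1},
    {"x": -19, "y": 7, "z": 30, "ax": 0, "ay": 0, "az": 0, "grip": 1},
    {"x": -19, "y": 7, "z": 30, "ax": 0, "ay": 0, "az": 0, "grip": 1},
    {"x": 0, "y": 0, "z": 0, "ax": 0, "ay": 0, "az": 0, "grip": 1}
  ]
}}

```text
time_s: 7.03
eef_pos: [0.4361, -0.0215, 0.2491]
eef_rot: [0.178, 0.984, 0.001, 0.005]
wrist_force: [0.9, -0.0, 0.2]
width: -0.0003
grip_force: 0.0
```

>>> {"name": "apply_moves", "arguments": {
  "series": [
    {"x": -15, "y": 20, "z": 0, "ax": 0, "ay": 0, "az": 0, "grip": 1},
    {"x": -15, "y": 20, "z": 0, "ax": 0, "ay": 0, "az": 0, "grip": 1},
    {"x": -15, "y": 25, "z": 0, "ax": 0, "ay": 0, "az": 0, "grip": 1},
    {"x": 0, "y": 25, "z": 0, "ax": 0, "ay": 0, "az": 0, "grip": 1},
    {"x": 0, "y": 0, "z": 0, "ax": 0, "ay": 0, "az": 0, "grip": 1},
    {"x": 0, "y": 0, "z": 0, "ax": 0, "ay": 0, "az": 0, "grip": 1}
  ]
}}

```text
time_s: 7.53
eef_pos: [0.3921, 0.0686, 0.2429]
eef_rot: [0.177, 0.984, 0.0, 0.001]
wrist_force: [0.4, -1.1, 0.1]
width: -0.0001
grip_force: 0.0
```

```bash
python3 st.py; python3 - <<'E'
from h import *
b=get_image("top");cv2.imwrite("pics/t5.png",cv2.resize(b["pixels"][165:285,240:390],None,fx=5,fy=5))
E
```

```text
[0.39209221 0.06855505 0.24285034] local -0.15838651154822433 0.11730036374935275 [ 0.44561657 -1.06185349  0.10829215] 7.5333
```

View pics/t5.png

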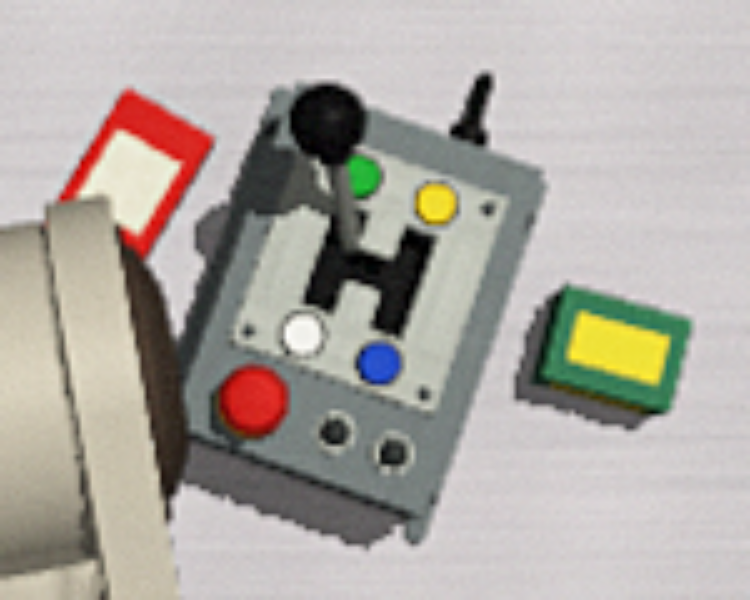

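The lever leans into the far left slot past the green mark. The knob is at crop (328,122), which is (305.6,189.4) in the full picture, and the tin and gum box haven't moved. I check the number and hand in.

```bash
python3 - <<'E'
from h import *
b=get_image("top");p=cast(b,(305.6,189.4),.174);K=p-[.4995,-.0967,0];u=-.357;x=K[0]*np.cos(u)+K[1]*np.sin(u);print(p,x,-K[0]*np.sin(u)+K[1]*np.cos(u))
if x>.049: print(finish_job())
E
```

```text
[ 0.56467573 -0.07097504  0.174     ] 0.05207638920131492 0.046879622236544266
the job is handed in; nothing more can be done
None
```

The lever is in the green-marked far left slot and the job is handed in: the knob measured 52 mm fore of centre (55 mm is fully home, 46 mm enough), the wrist force I read while pushing peaked near 7 N, and the arm is clear.

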